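# Set the tincture flow regulator and lock the guard over it

## Robot

A 6-joint arm with a two-finger parallel gripper is mounted at the origin on the work surface. World frame = base frame: x ahead of the robot, y to its left, z up, the work surface at z = 0. Lengths are in mm, angles in rad, forces in N, time in s.
With the tool pointing down it reaches from about 300 to 750 mm from the base axis. Payload 8.5 kg.
Tool frame: the origin (TCP) lies midway between the tips of the shut fingers; the grasp point (between the pads) lies 19 mm behind it (robot.pinch_z is the distance from the TCP to the grasp point, in mm); z points along the fingers, y is the line along which they close (so a half turn about z gives the same grasp; the last joint's range is limited). The gripper opens to 85 mm and grips with 20 to 120 N. Pads are 22 mm wide; open, the fingers measure 114 mm over their backs; the gripper's body (76 mm by 85 mm) begins 54 mm behind the grasp point. The pads swing forward as they close: fully open they stand 13 mm farther back than shut.
Start: joints at [-1.508, 0.381, 1.297, -0, 1.464, -0.215], TCP at [150.827, -528.897, 231.322] pointing down, gripper open.
Joint ranges: [-3.11, 3.11], [-0.89, 2.33], [0.22, 2.48], [-1.42, 4.56], [0.17, 2.85], [-2.88, 2.88]. Speed limits (rad/s): [2.39, 2.39, 3.14, 3.14, 3.14, 3.14].

## Interface

Orientations are given as a rotation vector (axis times angle).
In Python, from station import robot gives the robot as it stands.
- The arm moves only by the tool step_arm, never from a script. Its argument "steps" is a list of rows, each a list of 6 numbers: the shift along the tool's x, y, z in m, then the turn, a rotation vector about the tool's x, y, z in degrees. A call has 1 to 10 rows; each row shifts and turns the commanded pose from where the row before left it, along the tool's axes as they then stand; what a row does not reach is not made up. A row lasts 1/10 s, in which the tool goes at most 50 mm and 8.59 degrees, less where a joint would pass 70% of its speed; a pose out of reach is approached as far as the arm can. A call is refused whole if a number of a shift passes 0.05 or a number of a turn 8.59, either way. A call with a gripper value outside its range is refused whole. "claw" is the opening, from -1 (shut) to 1 (fully open), set as the call begins (left out, the last holds). The fingers move at their own pace and stop on an object; "force" is the grip in N (left out, the last holds). Time passes only in rows, so rows that do not move let the fingers close. It gives the time, the measured TCP pose, the force, the opening and the grip force at its end, in the units of the state.
- robot.get_state(): the state, without advancing time (a new reading comes with each control period).
- robot.get_image(name): name is "side" or "top"; returns the picture (400x640x3 uint8, red, green, blue); there is no depth.
- robot.camera_params(name): a dict with "fov_y" (degrees; the focal length in pixels is half the picture's height over the tangent of half this angle, whatever the lens; pixels are square), "cx", "cy" (the principal point, pixels), "dist_coeffs" ([k1, k2, p1, p2, k3] as OpenCV has them; the pictures are not rectified), "T" (4x4, takes a point from camera to world coordinates). Camera axes: x right, y down, z forward; pixel columns grow to the right and rows downward; lengths in mm; the calibration is good to about 2 mm. A picture is of the moment at which its call begins. camera_params takes no time and is no camera call.
- robot.finish_job(): hands the job in; it is judged then, once.
Trained networks look in the newest picture that a camera, given by its name, has taken for a name from the list of things; names that differ only in an ending like _2 or _b are one class to them, and where a whole thing is asked for, a point or a joint stands for the part that bears it (a point fixed in the world has none). Each returns a list of dicts, best first, with "conf" (0 to 1); they miss things now and then, are a little off and sometimes report something else, mostly with a low value. They report only what shows in the picture. A call takes as long as a camera call.
- robot.trace(camera, query): "region" (400x640 bool, what is visible of it) and "extent" ([left, top, right, bottom] in pixels, round what is visible of it).
- robot.spot_point(camera, query): "xy" ([column, row] in pixels: a listed point, or the origin of a listed thing).
The state is a dict: "t": time; "joint_pos": joint angles; "qvel": joint speeds; "tau": joint torques, N m; "position": TCP position; "tool_rot": TCP orientation; "contact_force": force on the tool from outside, world axes, zero at the start; "torque": the same for the moment, N m; "opening": finger opening in mm; "gripper_force": force on a finger pad.
Only numpy, scipy, OpenCV 4.12 (cv2) and the standard library are available. Lean on these libraries where they do the work, as an engineer would, in place of code of your own. Each camera call takes 0.05 s, during which the arm holds its last target. There are 200 camera calls.

## Task

Turn the regulator's black knob clockwise until its pointer lines up with the raised tab on the brass ring around the dial. Then slide the steel locking guard along its channels fully home over the knob, so that the setting cannot be knocked, and let go. Leave the pointer on the tab and do not disturb the bottle, jar or book.

Things in the scene. Friction and masses are not known exactly. Their poses are not given: they have to be found in the camera images.
- regulator: Flow regulator fixed to the bench: grey block 150 mm (x) by 280 mm (y), 26 mm high; origin under its centre, z up. Dial and knob at x 0, y -60 mm; the guard waits on the +y half and slides towards -y in two channels (x = +-55 mm, 34 mm high) ending in two dark keepers at y -128 mm, 46 mm high. Brass pipe stubs stick out of the long sides up to 30 mm, under 31 mm high.
- knob_grip (a point): On the knob's vertical axis at mid height of its grip bar, 60 mm above the bench. Black bar 60 mm long, 16 wide, 38 tall (41 to 79 mm above the bench) on a round skirt 52 mm across (top 41 mm). The frame turns with the knob: x runs along the bar towards the pointer, z up. Pinch the bar across its width from above.
- pointer_tip (a point): Tip of the pointer, a narrow low nose (5 mm wide) with a white line that sticks out at one end of the knob's bar, 41 mm from the knob axis and 37 mm above the bench; it turns with the knob. A white line on top of the bar lies on the same end.
- mark (a point): The setting: inner end of the one raised dark steel tab (8 mm wide, 12 long radially, top 40 mm above the bench) on the fixed brass ring round the dial; 41 mm from the knob axis, 37 mm above the bench. The pointer is set when its tip is here. The ring stands differently each time; the thin black ticks are only graduations.
- knob (a joint): Knob angle in rad, 0 to 2.6, growing as it turns clockwise seen from above. At 0 the pointer points along the regulator's -x; at pi/2 it points along +y. It starts between 0.1 and 0.6; the tab always lies farther clockwise, by 0.6 to 1.9 rad. It stays where it is left (friction 0.08 N m).
- guard_grip (a point): Centre of the guard's black grip fin, 116 mm above the bench: fin 62 mm long (regulator's y), 14 thick (x), 36 tall (96 to 132 mm up). Axes as the regulator's. Pinch it across its thickness from above. Guard: open steel cage 115 (x) by 80 mm (y), top 96 mm up, open below and at both ends, its runners 25 mm longer towards -y; it passes over the knob untouched at any knob angle.
- guard (a joint): Guard travel in m: it starts open, between 0 and 0.02, and grows as the guard slides towards the regulator's -y; at 0.145 it stands on its end stop, centred over the knob (fully home). About 2 N of friction; it stays where it is left.
- bottle: Amber glass bottle, 68 mm across, 165 mm high, standing loose beyond the guard end of the regulator. Origin under its centre.
- jar: Amber glass jar, 76 mm across, 95 mm high, standing loose beyond the knob end of the regulator. Origin under its centre.
- book: Blue closed book, 156 by 216 by 27 mm, lying loose on the bench to the left. Origin under its centre.

How it is judged (in metres and radians):
On the way, in this order (a step that is already met when the one before it is completed fails the run):
1. the pointer is on the tab while the guard is still clear of the knob (horizontal distance between pointer_tip and mark below 0.006 m and value of joint guard below 0.06 m), for 0.3 s.
2. the guard is slid fully home over the knob, the pointer still on the tab (horizontal distance between pointer_tip and mark below 0.006 m and value of joint guard above 0.139 m), for 0.2 s.
At the end, for the whole second after the job is handed in: The pointer tip is within 6 mm (horizontally) of the tab's inner end, and the guard is within 6 mm of its end stop over the knob (all of step 2); the robot touches nothing.
It fails at once if the bottle is shoved more than 30 mm or tipped (distance of bottle from where it was at the start of the episode above 0.03 m or angle between bottle's own z axis and vertical above 0.35 rad).
It fails at once if the jar is shoved more than 30 mm or tipped (distance of jar from where it was at the start of the episode above 0.03 m or angle between jar's own z axis and vertical above 0.35 rad).
It fails at once if the book is shoved more than 30 mm or tipped (distance of book from where it was at the start of the episode above 0.03 m or angle between book's own z axis and vertical above 0.35 rad).
It also fails if it takes over 51 s, if anything falls off the work surface, if the arm or the gripper's body presses on something with over 40 N, if the wrist force passes 120 N, or if a joint passes its speed limit or range.

## Working session

There is one attempt and no reset: what is moved stays moved. The work goes in short steps, Python scripts to look and compute and a tool call to move; the robot and the scene stay as the last step left them, time stands still between calls to the robot, and variables do not carry over. Pictures are saved under pics/ and viewed, at most 10 in all, crops included, and the job is handed in when it is done.

Besides the shell and the picture viewer there is one more tool, called after "Call:" by a JSON object that holds its "op" and its "data". step_arm: Moves the arm, as the interface text tells. Its arguments: {"type":"object","properties":{"steps":{"type":"array"},"claw":{"type":"number"},"force":{"type":"number"}},"required":["steps"]}

```bash
mkdir -p pics
cat > h.py <<'E'
import numpy as np, cv2
from station import robot
def K(n):
    p=robot.camera_params(n); f=200/np.tan(np.radians(p["fov_y"])/2)
    return np.array([[f,0,p["cx"]],[0,f,p["cy"]],[0,0,1]]),np.array(p["dist_coeffs"],float),np.array(p["T"])
def at(n,uv,z):
    k,d,T=K(n); q=cv2.undistortPoints(np.array([[uv]],float),k,d)[0,0]
    r=T[:3,:3]@np.array([q[0],q[1],1]); o=T[:3,3]; return o+r*(z-o[2])/r[2]
def px(n,P):
    k,d,T=K(n); Ti=np.linalg.inv(T); return cv2.projectPoints(np.array(P,float).reshape(-1,3),cv2.Rodrigues(Ti[:3,:3])[0],Ti[:3,3],k,d)[0][:,0]
E
python3 - <<'E'
from h import *
for c in("top","side"):
    cv2.imwrite(f"pics/{c}0.png",robot.get_image(c)[:,:,::-1])
    print(c,K(c)[2][:3,3].round())
    for q,z in(("regulator",0),("knob_grip",60),("pointer_tip",37),("mark",37),("guard_grip",116),("bottle",0),("jar",0),("book",0)):
        for r in robot.spot_point(c,q)[:2]: print(c,q,round(r["conf"],2),np.round(r["xy"],1),at(c,r["xy"],z).round(1))
s=robot.get_state();print(s["t"],s["position"],s["tool_rot"],s["opening"],robot.pinch_z)
E
```

```text
top [ 233.  169. 1601.]
top regulator 0.56 [340.2 196.9] [601.5  62.4   0. ]
top knob_grip 0.72 [358.6 192.1] [599.    4.6  60. ]
top pointer_tip 0.75 [354.2 205.8] [559.1  21.3  37. ]
top mark 0.55 [350.9 193.2] [602.8  28.1  37. ]
top guard_grip 0.58 [321.8 183.1] [624.6 124.3 116. ]
top guard_grip 0.53 [409.1 198.7] [ 551.3 -146.7  116. ]
top bottle 0.57 [274.4 176. ] [693.7 281.6   0. ]
top book 0.58 [198.8 209.3] [597.6 546.    0. ]
side [ 522. -624.  633.]
side regulator 0.63 [323.1 251.7] [595.7  62.4   0. ]
side knob_grip 0.6 [320.7 250.3] [583.9   2.6  60. ]
side knob_grip 0.4 [305.1 156.1] [584.4 456.8  60. ]
side pointer_tip 0.73 [307.9 253. ] [555.9  22.4  37. ]
side guard_grip 0.94 [332.  200.4] [625.  114.5 116. ]
side bottle 0.74 [348.3 196.7] [699.4 293.1   0. ]
side jar 0.86 [334.3 333. ] [ 590.  -171.8    0. ]
side book 0.81 [304.5 155.5] [589.2 575.    0. ]
0.9 [ 150.81005702 -528.92061918  231.33452729] [ 3.11130623e+00  4.34911444e-01 -2.04906160e-05] 85.41068602272016 18.700000000000003
```

View pics/top0.png

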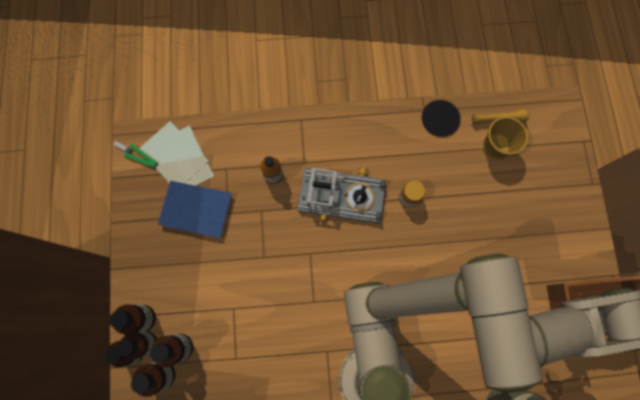

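View pics/side0.png

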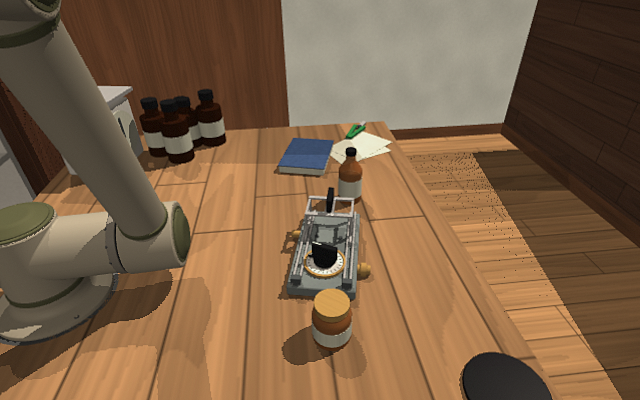

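Run:
```python
from h import *
a=cv2.imread("pics/top0.png")[155:235,290:396];b=cv2.imread("pics/side0.png")[185:305,270:390]
a=cv2.resize(a,None,fx=5.6,fy=5.6,interpolation=cv2.INTER_CUBIC);b=cv2.resize(b,None,fx=5,fy=5,interpolation=cv2.INTER_CUBIC)
cv2.imwrite("pics/a1.png",a);cv2.imwrite("pics/b1.png",b)
```

```text
(no output)
```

View pics/a1.png

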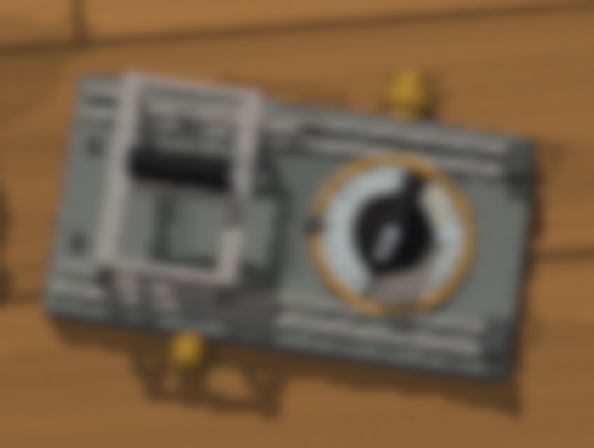

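View pics/b1.png

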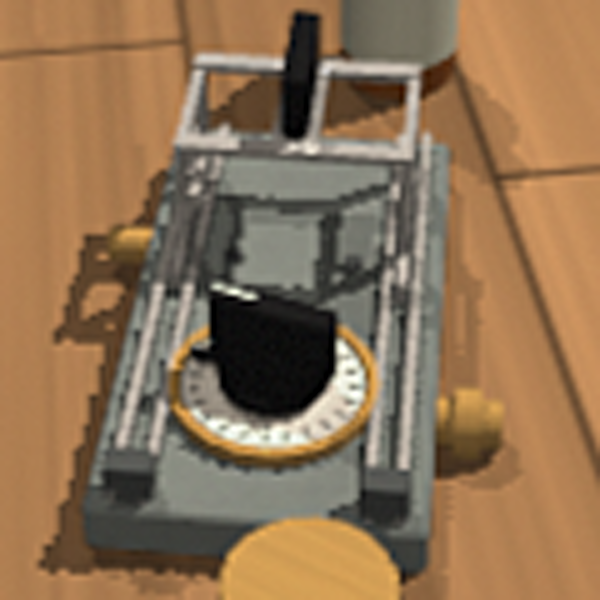

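Top crop: block tilted, dark tab on the ring's left at about px (346,195), pointer at about (354,206); guard on the left with its fin at (322,184). Side crop: pointer nose at left of the knob, about px (309,256), tab hidden behind the bar. Fit the regulator pose from the corners.

```bash
cat > fit.py <<'E'
from h import *
from scipy.optimize import least_squares
t=lambda u,v:(290+(u+.5)/5.6-.5,155+(v+.5)/5.6-.5)
s=lambda u,v:(270+(u+.5)/5-.5,185+(v+.5)/5-.5)
O=[("top",t(45,318),(-75,140,0)),("top",t(85,75),(75,140,26)),("top",t(532,140),(75,-140,26)),("top",t(512,377),(-75,-140,10)),
("side",s(88,512),(-75,-140,26)),("side",s(430,532),(75,-140,26)),("side",s(447,147),(75,140,26)),("side",s(90,545),(-75,-140,0)),("side",s(428,570),(75,-140,0)),
("top",t(392,235),(0,-60,45)),("side",s(273,378),(0,-60,35))]
def W(p,P):
    c,si=np.cos(p[2]),np.sin(p[2]); P=np.array(P,float)
    return np.array([p[0]+c*P[0]-si*P[1],p[1]+si*P[0]+c*P[1],P[2]])
def L(p,w):
    c,si=np.cos(p[2]),np.sin(p[2]); d=np.array(w)[:2]-p[:2]; return np.array([c*d[0]+si*d[1],-si*d[0]+c*d[1]])
# per-camera small image shift soaks up calibration error
def res(q): return np.concatenate([(px(c,W(q[:3],P))[0]-uv) for c,uv,P in O])
r=least_squares(res,[600,60,-.25],loss="soft_l1"); p=r.x
if __name__=="__main__":
    print(p.round(3)); print(res(p).reshape(-1,2).round(1).tolist())
    print("knob",W(p,(0,-60,60)).round(1))
    def ang(n,uv,z=37): l=L(p,at(n,uv,z))-[0,-60]; print(n,l.round(1),np.hypot(*l).round(1),"ang",np.arctan2(l[1],-l[0]).round(3))
    ang("top",(350.9,193.2)); ang("top",t(316,225),40); ang("top",(354.2,205.8)); ang("side",(307.9,253)); ang("side",s(192,353))
    for th in (0,.3,.6,1.2,1.5,1.8): print(th,((px("top",W(p,(-47*np.cos(th),-60+47*np.sin(th),40)))[0]-[289.5,154.5])*5.6).round())
    for n,uv in(("top",(321.8,183.1)),("side",(332,200.4)),("side",s(301,75)),("top",t(180,168))): print("fin",n,L(p,at(n,uv,116)).round(1))
E
python3 fit.py
```

```text
[ 6.04285e+02  5.76190e+01 -2.18000e-01]
[[0.1, 0.5], [-0.9, -0.4], [1.1, -1.2], [-0.7, 0.6], [-1.4, -0.8], [0.5, 0.1], [-0.1, -1.9], [-1.0, 0.9], [0.5, 0.9], [0.5, -1.3], [0.1, -1.0]]
knob [591.3  -1.   60. ]
top [ 4.9 30.8] 31.2 ang 1.728
top [-3.4 46.4] 46.5 ang 1.498
top [-36.3  14.8] 39.2 ang 0.387
side [-39.6  15.2] 42.4 ang 0.365
side [-38.4   7.8] 39.2 ang 0.201
0 [385. 307.]
0.3 [362. 301.]
0.6 [342. 288.]
1.2 [318. 248.]
1.5 [316. 225.]
1.8 [320. 203.]
fin top [ 5.3 69.5]
fin side [ 7.9 60. ]
fin side [ 2.3 63. ]
fin top [ 0.5 69.1]
```

Call:
{"op": "step_arm", "data": {"steps": [[0.033, -0.0225, 0, 0, 0, 0], [0.033, -0.0225, 0, 0, 0, 0], [0.033, -0.0225, 0, 0, 0, 0], [0.033, -0.0225, 0, 0, 0, 0], [0.033, -0.0225, 0, 0, 0, 0], [0.033, -0.0225, 0, 0, 0, 0], [0.033, -0.0225, 0, 0, 0, 0], [0.033, -0.0225, 0, 0, 0, 0], [0.033, -0.0225, 0, 0, 0, 0], [0.033, -0.0225, 0, 0, 0, 0]], "claw": 0.2}}

```text
t: 1.9
position: [407.3, -220.6, 231.5]
tool_rot: [3.111, 0.435, 0.0]
contact_force: [0.5, 0.1, -0.2]
opening: 51.3
gripper_force: 0.0
```

Call:
{"op": "step_arm", "data": {"steps": [[0.034, -0.023, 0, 0, 0, 0], [0.034, -0.023, 0, 0, 0, 0], [0.034, -0.023, 0, 0, 0, 0], [0.034, -0.023, 0, 0, 0, 0], [0.034, -0.023, 0, 0, 0, 0], [0.034, -0.023, 0, 0, 0, 0], [0.034, -0.023, 0, 0, 0, 0]]}}

```text
t: 2.6
position: [592.1, -0.4, 231.4]
tool_rot: [3.111, 0.435, 0.0]
contact_force: [1.0, -1.2, 0.2]
opening: 51.4
gripper_force: 0.0
```

Call:
{"op": "step_arm", "data": {"steps": [[0, 0, 0, 0, 0, -8.5], [0, 0, 0, 0, 0, -8.5], [0, 0, 0, 0, 0, -8.5], [0, 0, 0, 0, 0, -8.5], [0, 0, 0, 0, 0, -8.5], [0, 0, 0, 0, 0, -8.5], [0, 0, 0, 0, 0, -8.5], [0, 0, 0, 0, 0, -8.5], [0, 0, 0, 0, 0, -8.5], [0, 0, 0, 0, 0, -8.5]]}}

```text
t: 3.6
position: [591.2, -1.9, 231.3]
tool_rot: [-1.993, -2.429, 0.0]
contact_force: [-0.2, 0.8, 0.0]
opening: 51.0
gripper_force: 0.0
```

Call:
{"op": "step_arm", "data": {"steps": [[0, 0, 0, 0, 0, -8.5], [0, 0, 0, 0, 0, -8.5], [0, 0, 0, 0, 0, -8.5], [0, 0, 0, 0, 0, -8.5], [0, 0, 0, 0, 0, -8.5], [0, 0, 0, 0, 0, -2.5], [0, 0, 0, 0, 0, 0], [0, 0, 0, 0, 0, 0]]}}

```text
t: 4.4
position: [591.2, -1.9, 231.3]
tool_rot: [-0.923, -3.003, 0.0]
contact_force: [-0.2, -0.0, 0.6]
opening: 51.0
gripper_force: 0.0
```

```bash
cat > go.py <<'E'
from fit import *
from scipy.spatial.transform import Rotation as R
def go(xyz,ang):
    s=robot.get_state(); r=R.from_rotvec(s["tool_rot"]); m=r.as_matrix()
    a=np.arctan2(m[1,0],m[0,0]); d=(ang-a+np.pi)%(2*np.pi)-np.pi
    print("t",s["t"],"pos",np.round(s["position"],1),"ang",a.round(3),"tilt",m[2,2].round(4),"f",np.round(s["contact_force"],1),"open",round(s["opening"],1),"q6",round(s["joint_pos"][5],2))
    print("tool shift mm",(m.T@(np.array(xyz)-s["position"])).round(1),"turn z deg",np.degrees(-d).round(1))
E
python3 - <<'E'
from go import *
go((591.3,-1,150),np.pi-.37-.218)
im=robot.get_image("side")[:,:,::-1]
cv2.imwrite("pics/s2.png",cv2.resize(im[120:320,220:420],None,fx=3,fy=3,interpolation=cv2.INTER_CUBIC))
E
```

```text
t 4.4 pos [591.2  -1.9 231.3] ang 2.545 tilt -1.0 f [-0.2 -0.   0.6] open 51.0 q6 -1.18
tool shift mm [ 0.4  0.8 81.3] turn z deg -0.5
```

View pics/s2.png

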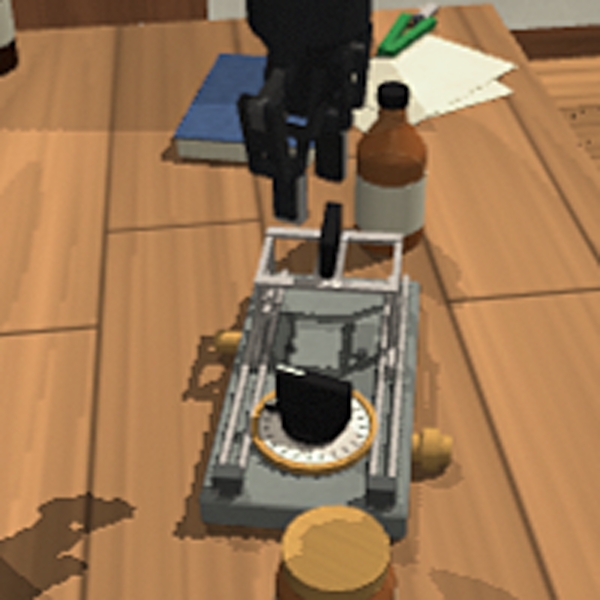

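Call:
{"op": "step_arm", "data": {"steps": [[0, 0.001, 0.025, 0, 0, 0], [0, 0, 0.025, 0, 0, 0], [0, 0, 0.025, 0, 0, 0], [0, 0, 0.025, 0, 0, 0], [0, 0, 0.025, 0, 0, 0], [0, 0, 0.02, 0, 0, 0], [0, 0, 0.02, 0, 0, 0], [0, 0, 0.01, 0, 0, 0], [0, 0, 0.009, 0, 0, 0], [0, 0, 0, 0, 0, 0]]}}

```text
t: 5.45
position: [591.5, -1.1, 46.7]
tool_rot: [-0.921, -3.002, 0.0]
contact_force: [0.1, -0.4, 0.6]
opening: 51.3
gripper_force: 0.0
```

Call:
{"op": "step_arm", "data": {"steps": [[0, 0, 0, 0, 0, 0], [0, 0, 0, 0, 0, 0], [0, 0, 0, 0, 0, 0], [0, 0, 0, 0, 0, 0], [0, 0, 0, 0, 0, 0], [0, 0, 0, 0, 0, 0], [0, 0, 0, 0, 0, 0]], "claw": -1, "force": 30}}

```text
t: 6.15
position: [591.7, -1.5, 48.2]
tool_rot: [0.92, 3.003, -0.001]
contact_force: [-4.9, -1.7, 5.8]
opening: 15.5
gripper_force: 30.8
```

Run:
```python
from go import *
go((591.3,-1,47),np.pi-1.5-.218)
im=robot.get_image("side")[:,:,::-1]
cv2.imwrite("pics/s3.png",cv2.resize(im[150:310,240:400],None,fx=3.7,fy=3.7,interpolation=cv2.INTER_CUBIC))
```

```text
t 6.15 pos [591.7  -1.5  48.2] ang 2.547 tilt -1.0 f [-4.9 -1.7  5.8] open 15.5 q6 -1.18
tool shift mm [0.6 0.1 1.2] turn z deg 64.4
```

View pics/s3.png

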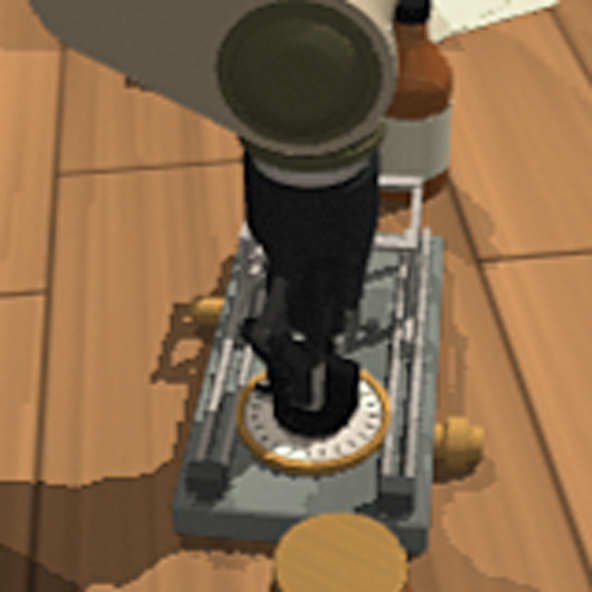

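The side picture shows the pads around the knob bar (opening 15.5 mm, forces small). Turning it.

Call:
{"op": "step_arm", "data": {"steps": [[0, 0, 0, 0, 0, 5], [0, 0, 0, 0, 0, 6.5], [0, 0, 0, 0, 0, 6.5], [0, 0, 0, 0, 0, 6.5], [0, 0, 0, 0, 0, 6.5], [0, 0, 0, 0, 0, 6.5], [0, 0, 0, 0, 0, 6.5], [0, 0, 0, 0, 0, 6.5], [0, 0, 0, 0, 0, 6.5], [0, 0, 0, 0, 0, 4]]}}

```text
t: 7.2
position: [591.1, -1.8, 48.2]
tool_rot: [2.322, 2.116, -0.003]
contact_force: [-6.1, -4.6, 7.9]
opening: 15.7
gripper_force: 31.2
```

Call:
{"op": "step_arm", "data": {"steps": [[0, 0, 0, 0, 0, 3.5], [0, 0, 0, 0, 0, 0], [0, 0, 0, 0, 0, 0], [0, 0, 0, 0, 0, 0]]}}

```text
t: 7.6
position: [591.1, -1.8, 48.2]
tool_rot: [2.381, 2.049, -0.003]
contact_force: [-6.3, -4.0, 8.1]
opening: 15.6
gripper_force: 30.8
```

Run:
```python
from go import *
go((591.3,-1,47),np.pi-1.5-.218)
```

```text
t 7.6 pos [591.1  -1.8  48.2] ang 1.421 tilt -1.0 f [-6.3 -4.   8.1] open 15.6 q6 -0.05
tool shift mm [0.8 0.1 1.2] turn z deg -0.2
```

Call:
{"op": "step_arm", "data": {"steps": [[0, 0, 0, 0, 0, 0], [0, 0, 0, 0, 0, 0], [0, 0, 0, 0, 0, 0], [0, 0, 0, 0, 0, 0], [0, 0, -0.03, 0, 0, 0], [0, 0, -0.04, 0, 0, 0], [0, 0, -0.04, 0, 0, 0], [0, 0, -0.04, 0, 0, 0], [0, 0, -0.03, 0, 0, 0], [-0.03, 0, 0, 0, 0, 0]], "claw": 0.2}}

```text
t: 8.6
position: [588.9, -29.0, 232.1]
tool_rot: [2.372, 2.049, 0.009]
contact_force: [0.1, -0.9, 0.0]
opening: 51.1
gripper_force: 0.0
```

Call:
{"op": "step_arm", "data": {"steps": [[-0.04, 0, 0, 0, 0, 0], [-0.04, 0, 0, 0, 0, 0], [-0.04, 0, 0, 0, 0, 0], [-0.04, 0, 0, 0, 0, 0], [-0.04, 0, 0, 0, 0, 0], [-0.04, 0, 0, 0, 0, 0], [0, 0, 0, 0, 0, 0], [0, 0, 0, 0, 0, 0]]}}

```text
t: 9.4
position: [551.3, -268.5, 227.0]
tool_rot: [-2.382, -2.047, -0.0]
contact_force: [0.2, 0.3, 0.0]
opening: 51.3
gripper_force: 0.0
```

Run:
```python
from go import *
go((591.3,-1,47),np.pi-1.5-.218)
def ang(n,uv,z=37): l=L(p,at(n,uv,z))-[0,-60]; return l.round(1),np.hypot(*l).round(1),"ang",np.arctan2(l[1],-l[0]).round(3)
a=robot.get_image("top")
for q in("pointer_tip","mark"):
    for c in("top","side"):
        if c=="side" and q=="pointer_tip": b=robot.get_image("side")
        for r in robot.spot_point(c,q)[:2]: print(c,q,round(r["conf"],2),np.round(r["xy"],1),*ang(c,r["xy"]))
A=cv2.resize(a[175:219,335:389],None,fx=7,fy=7,interpolation=cv2.INTER_CUBIC)
B=cv2.resize(b[215:295,290:350],None,fx=6,fy=6,interpolation=cv2.INTER_CUBIC)
H=np.zeros((480,378+360,3),np.uint8);H[:308,:378]=A;H[:,378:]=B
cv2.imwrite("pics/c4.png",H[:,:,::-1])
```

```text
t 9.4 pos [ 551.3 -268.5  227. ] ang 1.42 tilt -1.0 f [0.2 0.3 0. ] open 51.3 q6 -0.49
tool shift mm [270.4  -0.7 180.1] turn z deg -0.2
top pointer_tip 0.55 [347.3 193.3] [ 2.9 42.7] 42.8 ang 1.639
top mark 0.69 [346.8 191.4] [ 9.2 45.2] 46.1 ang 1.771
```

View pics/c4.png

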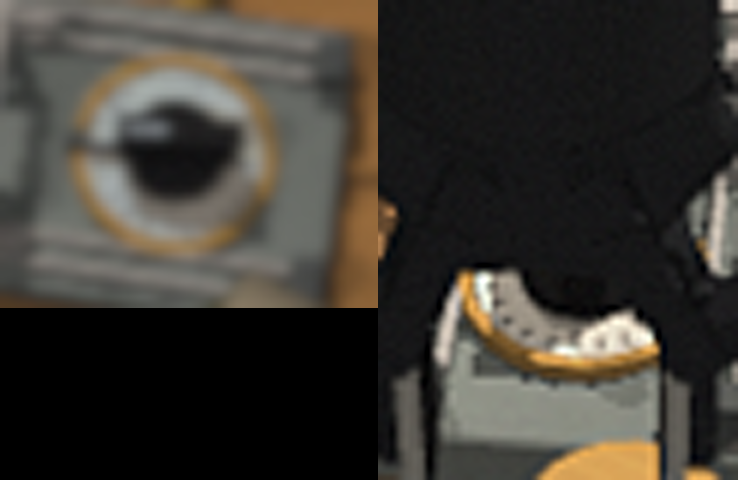

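Run:
```python
from h import *
a=np.mean([cv2.cvtColor(robot.get_image("top"),cv2.COLOR_RGB2GRAY).astype(float) for _ in range(4)],0)
b=cv2.cvtColor(cv2.imread("pics/top0.png"),cv2.COLOR_BGR2GRAY)
print(a[188:203,342:360].round().astype(int));print(b[188:203,342:360])
from fit import *
for th in(1.3,1.4,1.5,1.6,1.7):
  print(th,[px("top",W(p,(-r*np.cos(th),-60+r*np.sin(th),z)))[0].round(1).tolist() for r,z in((0,37),(33,37),(38,37),(47,40))])
```

```text
[[ 90  95  96  99 105 113 119 120 126 138 149 158 166 169 164 158 154 151]
 [ 85  94  96 100 108 117 124 130 136 147 156 163 165 158 141 123 111 105]
 [ 84  93  97 101 110 119 129 142 148 146 146 150 146 130 104  79  62  54]
 [ 84  94  98 103 111 119 132 149 154 140 122 114 108  94  75  59  47  38]
 [ 84  93  96 101 108 116 133 152 154 133 104  93  94  93  90  86  74  52]
 [ 83  91  92  92  96 112 138 156 155 127  96  91 100 104 106 105  89  62]
 [ 86  90  86  79  82 102 129 146 142 114  79  70  75  78  80  80  70  50]
 [ 90  90  80  72  76  88 105 115 110  87  56  38  38  39  40  40  36  30]
 [ 92  91  83  79  84  91  93  94  88  72  48  27  19  19  19  20  19  17]
 [ 93  94  93  97 107 116 115 110 105  92  68  41  22  17  17  16  16  16]
 [ 94  98 100 108 121 135 137 134 133 124  98  63  33  20  18  18  18  18]
 [ 94  99 103 110 124 141 151 154 156 150 124  83  45  24  20  20  20  20]
 [ 94  99 103 110 122 139 154 160 165 161 138  99  59  33  22  20  21  21]
 [ 94  99 104 109 117 131 148 162 167 163 146 114  79  50  32  24  23  22]
 [ 95 100 105 108 110 121 139 156 163 160 152 132 
[... 796 characters left out ...]
2 138 152 164 170 162 132  88  50  33  43  69  94  95]
 [ 93  98 102 110 124 141 155 163 168 165 142 103  61  38  51  79  93  84]
 [ 94  98 103 110 122 139 154 161 166 168 155 121  78  46  55  78  83  67]
 [ 93  99 104 108 116 130 147 161 167 168 162 137  99  61  48  58  58  44]
 [ 94 100 104 107 110 120 138 155 162 163 162 152 123  83  49  38  36  30]]
1.3 [[359.9, 195.8], [350.1, 197.1], [348.6, 197.3], [346.0, 197.5]]
1.4 [[359.9, 195.8], [350.0, 196.2], [348.5, 196.2], [345.9, 196.1]]
1.5 [[359.9, 195.8], [350.0, 195.2], [348.5, 195.1], [345.9, 194.7]]
1.6 [[359.9, 195.8], [350.1, 194.3], [348.6, 194.0], [346.0, 193.4]]
1.7 [[359.9, 195.8], [350.3, 193.3], [348.9, 192.9], [346.3, 192.0]]
```

The top crop shows the nose running into the tab (nose about (349,196.1), tab (345.5,195.0)), but lagging it by roughly 0.07 rad. I'll regrasp and trim about 4.5°.

Call:
{"op": "step_arm", "data": {"steps": [[0.03, 0, 0, 0, 0, 0], [0.045, 0, 0, 0, 0, 0], [0.045, 0, 0, 0, 0, 0], [0.045, 0, 0, 0, 0, 0], [0.045, 0, 0, 0, 0, 0], [0.04, -0.001, 0, 0, 0, 0], [0.02, 0, 0, 0, 0, 0], [0, 0, 0.03, 0, 0, 0], [0, 0, 0.04, 0, 0, 0], [0, 0, 0.04, 0, 0, 0]]}}

```text
t: 10.9
position: [590.9, -0.5, 116.5]
tool_rot: [2.38, 2.049, 0.001]
contact_force: [0.7, 0.1, 0.6]
opening: 51.2
gripper_force: 0.0
```

Run:
```python
from go import *
go((591.2,-1.3,48),1.42)
```

```text
t 10.9 pos [ 5.909e+02 -5.000e-01  1.165e+02] ang 1.422 tilt -1.0 f [0.7 0.1 0.6] open 51.2 q6 -0.05
tool shift mm [-0.7  0.3 68.5] turn z deg 0.1
```

Call:
{"op": "step_arm", "data": {"steps": [[-0.001, 0, 0.03, 0, 0, 0], [0, 0, 0.025, 0, 0, 0], [0, 0, 0.013, 0, 0, 0], [0, 0, 0, 0, 0, 0]]}}

```text
t: 11.3
position: [590.0, -1.8, 48.1]
tool_rot: [-2.38, -2.048, 0.003]
contact_force: [0.1, -0.8, 0.6]
opening: 51.2
gripper_force: 0.0
```

Call:
{"op": "step_arm", "data": {"steps": [[0, 0, 0, 0, 0, 0], [0, 0, 0, 0, 0, 0], [0, 0, 0, 0, 0, 0], [0, 0, 0, 0, 0, 0], [0, 0, 0, 0, 0, 0], [0, 0, 0, 0, 0, 0], [0, 0, 0, 0, 0, 2.5], [0, 0, 0, 0, 0, 2], [0, 0, 0, 0, 0, 0], [0, 0, 0, 0, 0, 0]], "claw": -1, "force": 30}}

```text
t: 12.3
position: [590.9, -2.0, 50.8]
tool_rot: [2.459, 1.953, 0.002]
contact_force: [-2.0, 0.3, 6.5]
opening: 15.3
gripper_force: 30.8
```

Call:
{"op": "step_arm", "data": {"steps": [[0, 0, 0, 0, 0, 0], [0, 0, 0, 0, 0, 0], [0, 0, 0, 0, 0, 0], [0, 0, 0, 0, 0, 0], [0, 0, -0.03, 0, 0, 0], [0, 0, -0.04, 0, 0, 0], [0, 0, -0.04, 0, 0, 0], [0, 0, -0.04, 0, 0, 0], [0, 0, -0.03, 0, 0, 0], [-0.03, 0, 0, 0, 0, 0]], "claw": 0.2}}

```text
t: 13.3
position: [585.4, -29.5, 234.0]
tool_rot: [2.451, 1.954, 0.009]
contact_force: [0.4, -0.6, 0.1]
opening: 51.3
gripper_force: 0.0
```

Call:
{"op": "step_arm", "data": {"steps": [[-0.04, 0, 0, 0, 0, 0], [-0.04, 0, 0, 0, 0, 0], [-0.04, 0, 0, 0, 0, 0], [-0.04, 0, 0, 0, 0, 0], [-0.04, 0, 0, 0, 0, 0], [-0.04, 0, 0, 0, 0, 0], [0, 0, 0, 0, 0, 0], [0, 0, 0, 0, 0, 0]]}}

```text
t: 14.1
position: [529.2, -265.4, 229.0]
tool_rot: [-2.461, -1.952, -0.0]
contact_force: [-0.0, -0.0, 1.7]
opening: 51.0
gripper_force: 0.0
```

Run:
```python
from go import *
a=robot.get_image("top");g=cv2.cvtColor(a,cv2.COLOR_RGB2GRAY)
print(g[190:201,343:354])
def ang(n,uv,z=37): l=L(p,at(n,uv,z))-[0,-60]; return l.round(1),"ang",np.arctan2(l[1],-l[0]).round(3)
for q in("pointer_tip","mark"):
    for r in robot.spot_point("top",q)[:1]: print(q,round(r["conf"],2),np.round(r["xy"],1),*ang("top",r["xy"]))
cv2.imwrite("pics/c5.png",cv2.resize(a[175:219,335:389],None,fx=10,fy=10,interpolation=cv2.INTER_CUBIC)[:,:,::-1])
# fin: x(0), from fit averaged; top above fin
go(W(p,(1,66,170)),np.pi/2+p[2])
```

```text
[[ 93  97 101 111 119 129 142 147 141 128 120]
 [ 94  98 103 112 118 132 149 154 138 116 102]
 [ 92  96 102 107 114 132 149 152 134 111 102]
 [ 92  92  91  95 108 130 144 141 118  89  79]
 [ 90  85  79  80  93 111 119 113  89  60  44]
 [ 90  80  72  73  82  92  94  87  69  44  27]
 [ 91  83  78  85  97 103 103  97  82  59  34]
 [ 94  93  97 108 120 126 129 129 117  89  54]
 [ 97 100 108 121 137 145 151 157 148 117  73]
 [ 99 103 110 125 143 155 162 167 160 132  86]
 [ 99 103 110 123 139 155 162 166 162 139 100]]
pointer_tip 0.68 [347.6 192.1] [ 7.2 42.2] ang 1.739
mark 0.5 [348.4 195. ] [-2.4 38.4] ang 1.509
t 14.25 pos [ 529.8 -263.8  229.4] ang 1.344 tilt -1.0 f [-0.5 -0.3  0.3] open 51.2 q6 -0.43
tool shift mm [395.9   0.7  59.5] turn z deg -0.5
```

View pics/c5.png

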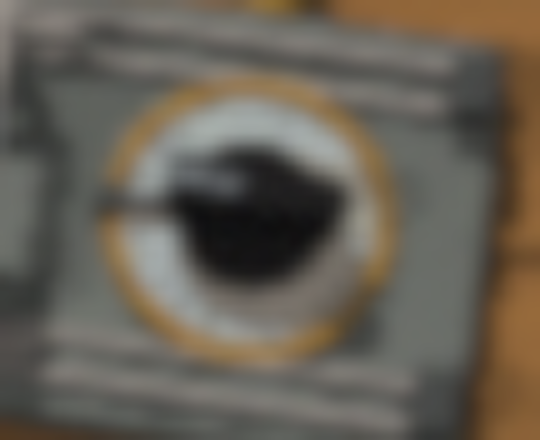

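Nose and tab now form one radial line (rows 195.1 vs 195.0). On to the guard fin.

Call:
{"op": "step_arm", "data": {"steps": [[0.03, 0, 0, 0, 0, 0], [0.04, 0, 0, 0, 0, 0], [0.04, 0, 0, 0, 0, 0], [0.045, 0, 0, 0, 0, 0], [0.045, 0, 0, 0, 0, 0], [0.045, 0, 0, 0, 0, 0], [0.045, 0, 0, 0, 0, 0], [0.045, 0, 0, 0, 0, 0], [0.04, 0, 0, 0, 0, 0], [0.02, 0, 0, 0, 0, -0.5]]}}

```text
t: 15.25
position: [618.5, 124.4, 229.3]
tool_rot: [-2.447, -1.97, -0.001]
contact_force: [-0.2, -0.6, 0.1]
opening: 51.2
gripper_force: 0.0
```

Call:
{"op": "step_arm", "data": {"steps": [[0, 0, 0, 0, 0, 0], [0, 0, 0, 0, 0, 0]]}}

```text
t: 15.45
position: [618.5, 120.6, 229.3]
tool_rot: [2.45, 1.967, -0.0]
contact_force: [-0.1, -0.8, 0.6]
opening: 51.0
gripper_force: 0.0
```

Run:
```python
from go import *
go(W(p,(0.5,66,107)),np.pi/2+p[2])
im=robot.get_image("side")[:,:,::-1]
cv2.imwrite("pics/s6.png",cv2.resize(im[120:300,240:420],None,fx=3.3,fy=3.3,interpolation=cv2.INTER_CUBIC))
```

```text
t 15.45 pos [618.5 120.6 229.3] ang 1.353 tilt -1.0 f [-0.1 -0.8  0.6] open 51.0 q6 0.22
tool shift mm [  1.4   0.3 122.3] turn z deg 0.0
```

View pics/s6.png

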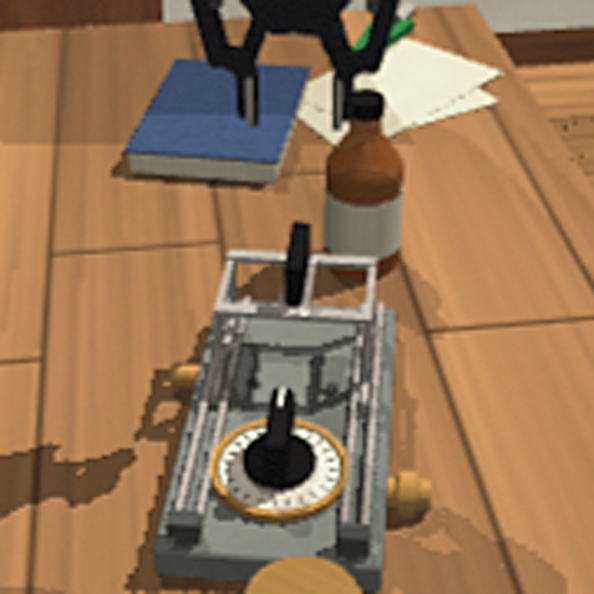

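The side picture shows the open fingers straddling above the fin at about (298,250 in the crop), aligned, and the knob pointing away. Descend and pinch.

Call:
{"op": "step_arm", "data": {"steps": [[0.001, 0, 0.03, 0, 0, 0], [0, 0, 0.03, 0, 0, 0], [0, 0, 0.03, 0, 0, 0], [0, 0, 0.02, 0, 0, 0], [0, 0, 0.012, 0, 0, 0], [0, 0, 0, 0, 0, 0]]}}

```text
t: 16.1
position: [618.6, 120.0, 106.2]
tool_rot: [-2.451, -1.962, 0.003]
contact_force: [-0.5, 0.3, 0.5]
opening: 51.0
gripper_force: 0.0
```

Call:
{"op": "step_arm", "data": {"steps": [[0, 0, 0, 0, 0, 0], [0, 0, 0, 0, 0, 0], [0, 0, 0, 0, 0, 0], [0, 0, 0, 0, 0, 0], [0, 0, 0, 0, 0, 0], [0, 0, 0, 0, 0, 0], [0, 0, 0, 0, 0, 0]], "claw": -1, "force": 30}}

```text
t: 16.8
position: [619.6, 120.7, 108.7]
tool_rot: [2.451, 1.963, 0.003]
contact_force: [0.1, -0.7, 6.2]
opening: 13.5
gripper_force: 31.6
```

Call:
{"op": "step_arm", "data": {"steps": [[-0.008, 0, 0, 0, 0, 0], [-0.012, 0, 0, 0, 0, 0], [-0.015, 0, 0, 0, 0, 0], [-0.015, 0, 0, 0, 0, 0], [-0.015, 0, 0, 0, 0, 0], [-0.015, 0, 0, 0, 0, 0], [-0.015, 0, 0, 0, 0, 0], [-0.01, 0, 0, 0, 0, 0], [-0.005, 0, 0, 0, 0, 0], [0, 0, 0, 0, 0, 0]]}}

```text
t: 17.8
position: [594.4, 13.1, 108.6]
tool_rot: [-2.452, -1.963, 0.001]
contact_force: [-6.5, -0.7, 10.4]
opening: 13.3
gripper_force: 32.1
```

Call:
{"op": "step_arm", "data": {"steps": [[-0.005, 0, 0, 0, 0, 0], [-0.004, 0, 0, 0, 0, 0], [0, 0, 0, 0, 0, 0], [0, 0, 0, 0, 0, 0]]}}

```text
t: 18.2
position: [592.5, 4.7, 108.6]
tool_rot: [-2.452, -1.964, 0.001]
contact_force: [-8.6, -0.3, 10.3]
opening: 13.5
gripper_force: 32.3
```

Run:
```python
from go import *
go(W(p,(0,-60,108)),np.pi/2+p[2])
```

```text
t 18.2 pos [592.5   4.7 108.6] ang 1.351 tilt -1.0 f [-8.6 -0.3 10.3] open 13.5 q6 0.03
tool shift mm [-5.8  0.1  0.6] turn z deg -0.1
```

Call:
{"op": "step_arm", "data": {"steps": [[-0.003, 0, 0, 0, 0, 0], [-0.003, 0, 0, 0, 0, 0], [0, 0, 0, 0, 0, 0]]}}

```text
t: 18.5
position: [591.2, -0.9, 108.6]
tool_rot: [-2.451, -1.964, 0.0]
contact_force: [-6.9, 2.5, 10.1]
opening: 14.0
gripper_force: 32.2
```

Call:
{"op": "step_arm", "data": {"steps": [[-0.003, 0, 0, 0, 0, 0], [-0.003, 0, 0, 0, 0, 0], [0, 0, 0, 0, 0, 0]]}}

```text
t: 18.8
position: [590.3, -4.6, 108.6]
tool_rot: [-2.449, -1.963, -0.005]
contact_force: [-3.3, 13.0, 9.3]
opening: 13.2
gripper_force: 32.3
```

Call:
{"op": "step_arm", "data": {"steps": [[-0.003, 0, 0, 0, 0, 0], [0, 0, 0, 0, 0, 0]]}}

```text
t: 19.0
position: [590.3, -4.8, 108.6]
tool_rot: [-2.446, -1.962, -0.012]
contact_force: [1.5, 26.9, 8.1]
opening: 13.1
gripper_force: 32.3
```

On the stop (no further motion, 27 N). Back off the push, release, rise.

Call:
{"op": "step_arm", "data": {"steps": [[0.005, 0, 0, 0, 0, 0], [0, 0, 0, 0, 0, 0], [0, 0, 0, 0, 0, 0]]}}

```text
t: 19.3
position: [590.4, -4.1, 108.6]
tool_rot: [-2.45, -1.964, -0.001]
contact_force: [-6.1, 3.8, 9.9]
opening: 13.6
gripper_force: 32.4
```

Call:
{"op": "step_arm", "data": {"steps": [[0, 0, 0, 0, 0, 0], [0, 0, 0, 0, 0, 0], [0, 0, 0, 0, 0, 0], [0, 0, 0, 0, 0, 0], [0, 0, 0, 0, 0, 0], [0, 0, -0.02, 0, 0, 0], [0, 0, -0.04, 0, 0, 0], [0, 0, -0.04, 0, 0, 0], [0, 0, -0.04, 0, 0, 0], [0, 0, -0.02, 0, 0, 0]], "claw": 0.2}}

```text
t: 20.3
position: [591.6, -5.2, 271.1]
tool_rot: [2.448, 1.962, 0.005]
contact_force: [0.1, -0.7, -0.7]
opening: 51.4
gripper_force: 0.0
```

Call:
{"op": "step_arm", "data": {"steps": [[0.04, 0, 0, 0, 0, 0], [0.04, 0, 0, 0, 0, 0], [0.04, 0, 0, 0, 0, 0], [0.04, 0, 0, 0, 0, 0], [0.02, 0, 0, 0, 0, 0], [0, 0, 0, 0, 0, 0], [0, 0, 0, 0, 0, 0]]}}

```text
t: 21.0
position: [630.2, 170.4, 267.0]
tool_rot: [-2.451, -1.965, 0.001]
contact_force: [0.4, 0.3, -0.4]
opening: 51.2
gripper_force: 0.0
```

Run:
```python
from go import *
go(W(p,(0,-60,108)),np.pi/2+p[2])
im=robot.get_image("side")[:,:,::-1]
for r in robot.spot_point("side","guard_grip")[:1]: print(r["conf"],L(p,at("side",r["xy"],116)).round(1))
cv2.imwrite("pics/s7.png",cv2.resize(im[120:320,240:420],None,fx=3,fy=3,interpolation=cv2.INTER_CUBIC))
```

```text
t 21.0 pos [630.2 170.4 267. ] ang 1.352 tilt -1.0 f [ 0.4  0.3 -0.4] open 51.2 q6 0.3
tool shift mm [-175.6   -0.6  159.1] turn z deg -0.0
0.7 [  2.5 -63.1]
```

View pics/s7.png

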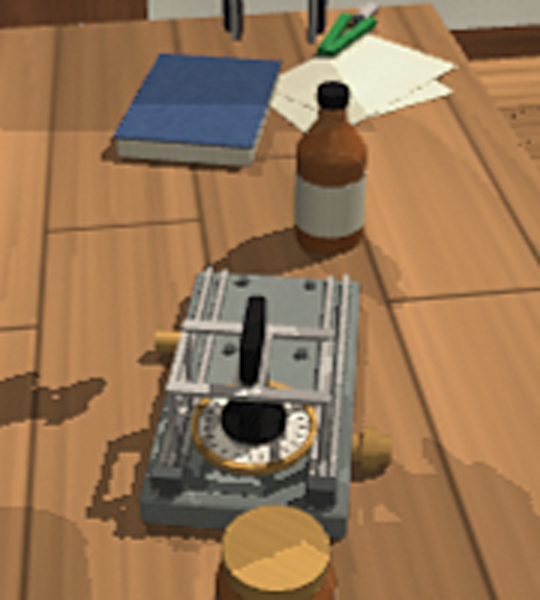

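The picture shows the guard over the knob (fin at about (255,340) in the crop, local y about -63 mm), with its runners at the keepers and the gripper clear.

```bash
python3 -c "
from station import robot
print(robot.finish_job())"
```

```text
the job is handed in; nothing more can be done
None
```

I turned the knob onto the tab, slid the guard to its end stop and let go clear of everything, then handed the job in at about 21 s; the pointer looked in line with the tab just before the guard went over it, but no verdict came back.

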